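# Square up a racked drawer with an assembly square

## Task

The small drawer on the raised glue-up board has just been put together and has racked: its left side leans inwards, so its corner with the drawer front (the rail with the knob, held fast by two stop blocks) is too tight. Pick up the triangular plywood assembly square and press its right-angle corner into that inside front-left corner, so that it pushes the frame true and both its legs lie flush along the front and the left side without gaps; keep it pressed firmly against both for about a second. Then let go and leave the square lying flat in the corner while the glue sets, and leave the other things on the bench where they are.

Things in the scene. Friction and masses are not known exactly. Their poses are not given: they have to be found in the camera images.
- square_grip (a point): Loose plywood square lying flat, 0.15 kg: right-angled triangular frame 22 mm thick; two legs 120 mm long, 20 wide, joined by a long bar 141 x 20 mm; opening 51 mm deep between bar and right angle. Point: middle of the bar, 11 mm above the underside. From the right angle the legs run along +x and -y, z up; the bar runs along (1,1,0): pinch it along (1,-1,0), one finger in the opening.
- square_corner (a point): Where the outer edges of the square's legs would meet, at its underside (a relief notch 6 x 6 mm is cut there to clear glue). Same axes as square_grip, which lies at (62.9, -62.9, 11) mm from here.
- corner (a point): Inside front-left corner of the drawer, on top of the raised board (42 mm above the bench). x: away from the front, along the depth; y: left along the front. Inner face of the fixed front: x = 0, y = 0 to -166 mm. Inner face of the left side: y = 0, x = 0 to 158 mm, when square. Walls 12 mm thick, 38 mm high. Pressed home, square_corner coincides with this point, axes agreeing.
- rack (a joint): Racking angle of the drawer (rad): turn of the left side about an upright axis at x = 0, y = +6 mm from corner. 0: square; negative: the side leans in, towards -y; sides and back move together as a parallelogram. Held by friction (0.3 N m, about 2.5 N at the end of the square's leg), no spring; it stays where it is pushed.
- square: The assembly square again: the point on its underside below square_grip, same axes.
- jar_orange_lid: Bystander: clear jar with an orange lid, 64 x 72 mm high, behind the board; origin under its middle.
- glue_bottle: Bystander: upright glue bottle with a pointed cap, 47 x 135 mm high, behind the board to the right; origin under its middle.
- tack_hammer: Bystander: small hammer, 198 mm long, lying behind the board; origin under its middle.
- thread_spool_4: Bystander: upright spool of pale thread, 33 x 58 mm high, on the bench between the board and the square; origin under its middle.
- clip_clamp_3: Bystander: clip clamp, 83 x 22 x 28 mm, lying on the cutting mat to the right of the board; origin under its middle.

How it is judged:
By the outcome, as a careful person would: the job done as asked, in the order asked, and still so for the second after the job is handed in, with the robot touching nothing.
It also fails if it takes over 51 s, if anything falls off the work surface, if the arm or the gripper's body presses on something with over 40 N, if the wrist force passes 120 N, or if a joint passes its speed limit or range.

## Robot

A 7-joint arm with a two-finger parallel gripper is mounted at the origin on a cart in front of the work surface, level with it; the furniture and walls round the work are solid. World frame = base frame: x ahead of the robot, y to its left, z up, the work surface at z = 0. Lengths are in m, angles in rad, forces in N, time in s.
With the tool pointing down it reaches from about 0.425 to 0.875 m from the base axis. Payload 4.7 kg.
Tool frame: the origin (TCP) lies at the very end of the fingers, on their centre line; the grasp point (between the pads) lies behind it (ctrl.tcp_to_grasp is the y of the grasp point in the tool frame, in m); y points along the fingers, x is the direction in which the jaws open and shut, and the axes are right-handed (so a half turn about y gives the same grasp; the last joint's range is limited). The gripper opens to 87 mm and grips with 3 to 60 N. Pads are 19 mm wide; open, the fingers measure 117 mm over their backs; the gripper's body (75 mm by 190 mm) begins 51 mm behind the grasp point.
Start: joints at [1.351, 0.321, -0.07, 1.45, 0.023, 1.371, -0.057], TCP at [0.151, -0.632, 0.223] pointing down, gripper open.
Joint ranges: [-2.86, 2.86], [-0.3, 2.09], [-1.38, 1.24], [0.06, 2.45], [-1.56, 4.7], [0.09, 2.05], [-2.69, 2.69]. Speed limits (rad/s): [2.57, 2.57, 3.14, 3.14, 3.14, 3.14, 3.14].

## Interface

Orientations are given as a rotation vector (axis times angle).
In Python, from bench import ctrl, get_image, workorder gives the robot as it stands.
- The arm moves only by the tool drive_tool, never from a script. Its argument "increments" is text: rows parted by semicolons, each of 5 numbers parted by spaces: the shift along the tool's x, y, z in mm, then the turn about the tool's y in degrees, then the closure in counts, from 0 (fully open) to 255 (shut). In form: tx ty tz yaw fingers; .... A call has 1 to 20 rows; each row shifts and turns the commanded pose from where the row before left it, along the tool's axes as they then stand; what a row does not reach is not made up. A row lasts 1/8 s, in which the tool goes at most 62.5 mm and 10.7 degrees, less where a joint would pass 70% of its speed; a pose out of reach is approached as far as the arm can. A call is refused whole if a number of a shift passes 62.5 or a number of a turn 10.7, either way. A call with a gripper value outside its range is refused whole. The fingers move at their own pace and stop on an object; "squeeze" is the grip in N (left out, the last holds). Time passes only in rows, so rows that do not move let the fingers close. It gives the time, the measured TCP pose, the force and the opening at its end, in the units of the state.
- ctrl.get_state(): the state, without advancing time (a new reading comes with each control period).
- get_image(name): name is "side" or "top" or "wrist"; returns a dict with "img" (400x640x3 uint8, red, green, blue), "mtx" (3x3 intrinsics, pixels), "camera_from_world" (4x4, takes a point from world to camera coordinates). Camera axes: x right, y up, looking along -z (the intrinsics and any distortion apply to the point x, -y, -z); pixel columns grow to the right and rows downward; lengths in m; the calibration is good to about 2 mm. A picture is of the moment at which its call begins. There is no depth.
- workorder.close_job(): hands the job in, once; it reports no verdict.
The state is a dict: "time": time; "joint_positions": joint angles; "qd": joint speeds; "joint_torque": joint torques, N m; "position": TCP position; "tool_rot": TCP orientation; "ft_force": force on the tool from outside, world axes, zero at the start; "torque": the same for the moment, N m; "grip_width": opening from 0.0 (shut) to 1.0 (fully open).
Only numpy, scipy, OpenCV 4.12 (cv2) and the standard library are available. Lean on these libraries where they do the work, as an engineer would, in place of code of your own. Each camera call takes 0.05 s, during which the arm holds its last target.

## Working session

There is one attempt and no reset: what is moved stays moved. The work goes in short steps, Python scripts to look and compute and a tool call to move; the robot and the scene stay as the last step left them, time stands still between calls to the robot, and variables do not carry over. Pictures are saved under pics/ and viewed, and the job is handed in when it is done.

Besides the shell and the picture viewer there is one more tool, called after ">>>" by a JSON object that holds its "op" and its "data". drive_tool: Moves the arm, as the interface text tells. Its arguments: {"type":"object","properties":{"increments":{"type":"string"},"squeeze":{"type":"number"}},"required":["increments"]}

```bash
mkdir -p pics; ls; python3 - <<'E'
from bench import ctrl, get_image, workorder
import cv2,numpy as np
s=ctrl.get_state(); print(s, ctrl.tcp_to_grasp)
for n in ["side","top","wrist"]:
    d=get_image(n); cv2.imwrite(f"pics/{n}0.png",d["img"][:,:,::-1]); print(n,np.round(d["mtx"],1).tolist(),np.round(d["camera_from_world"],3).tolist(), [k for k in d])
    np.savez(f"{n}0.npz",img=d["img"],K=d["mtx"],T=d["camera_from_world"])
E
```

```text
pics
{'time': 0.0, 'joint_positions': array([ 1.35109642,  0.32180896, -0.07010539,  1.4516756 ,  0.02262743,
        1.3707906 , -0.05689794]), 'qd': array([-0.00058926, -0.00139867, -0.00085044,  0.00142753, -0.00013177,
        0.00045385, -0.00070019]), 'joint_torque': array([ 9.58043483e-05, -4.91291177e+01, -4.03586654e-01, -3.12522483e+01,
       -6.38216618e-02,  4.37113491e-02,  1.62532306e-04]), 'position': array([ 0.15041556, -0.63178928,  0.2214705 ]), 'tool_rot': array([-1.30967181,  1.03634642, -1.03374484]), 'ft_force': array([-0.14668042, -0.21357536, -0.22977949]), 'torque': array([-0.0179534 ,  0.03325287, -0.01391482]), 'grip_width': 1.0023573796269003} -0.0187
side [[418.1, 0.0, 315.4], [0.0, 418.1, 198.1], [0.0, 0.0, 1.0]] [[-0.793, -0.609, -0.02, 0.546], [0.46, -0.619, 0.637, -0.227], [-0.4, 0.496, 0.771, -0.778], [0.0, 0.0, 0.0, 1.0]] ['img', 'mtx', 'camera_from_world']
top [[404.4, 0.0, 318.7], [0.0, 404.4, 198.1], [0.0, 0.0, 1.0]] [[0.013, -1.0, 0.002, 0.096], [0.998, 0.013, 0.061, -0.614], [-0.061, 0.002, 0.998, -1.016], [0.0, 0.0, 0.0, 1.0]] ['img', 'mtx', 'camera_from_world']
wrist [[281.1, 0.0, 315.3], [0.0, 281.1, 198.4], [0.0, 0.0, 1.0]] [[0.232, -0.973, -0.002, -0.65], [0.935, 0.223, -0.276, 0.034], [0.269, 0.062, 0.961, -0.392], [0.0, 0.0, 0.0, 1.0]] ['img', 'mtx', 'camera_from_world']
```

View pics/top0.png

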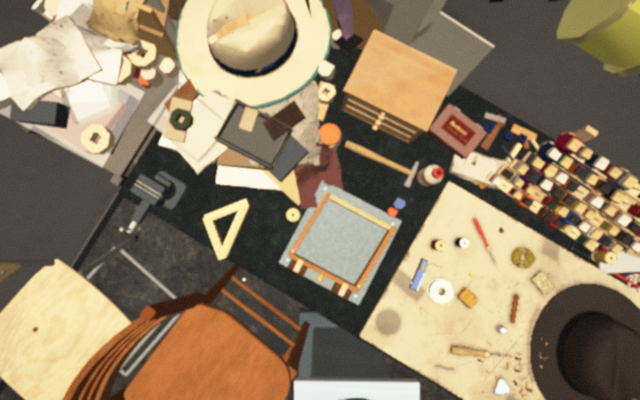

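View pics/side0.png

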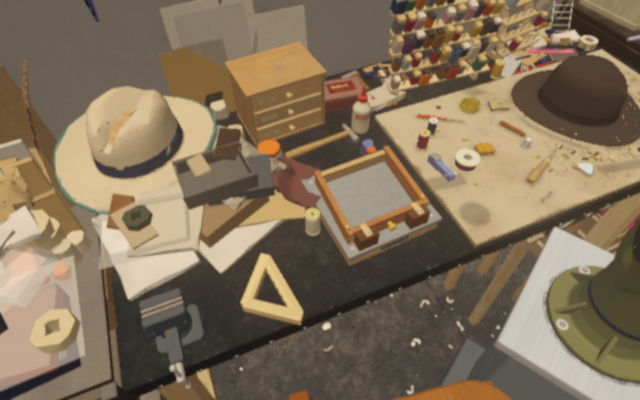

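View pics/wrist0.png

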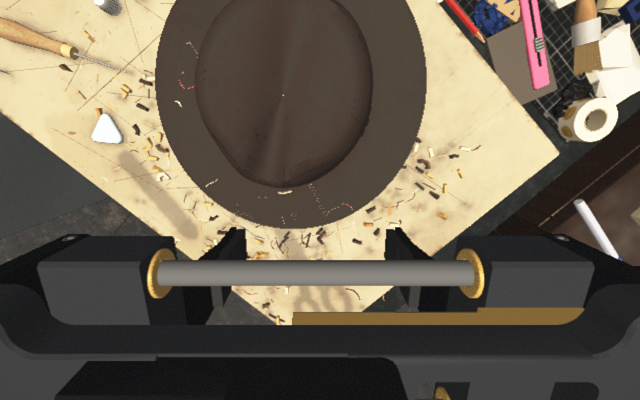

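```bash
python3 - <<'E'
import cv2,numpy as np
t=np.load("top0.npz")["img"][:,:,::-1]
cv2.imwrite("pics/top0d.png",cv2.resize(t[175:315,270:410],None,fx=5,fy=5,interpolation=cv2.INTER_CUBIC)[:600])
cv2.imwrite("pics/top0s.png",cv2.resize(t[185:275,190:310],None,fx=6,fy=6,interpolation=cv2.INTER_CUBIC))
s=np.load("side0.npz")["img"][:,:,::-1]
cv2.imwrite("pics/side0d.png",cv2.resize(s[140:260,290:450],None,fx=5,fy=5,interpolation=cv2.INTER_CUBIC))
E
```

```text
(no output)
```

View pics/top0d.png

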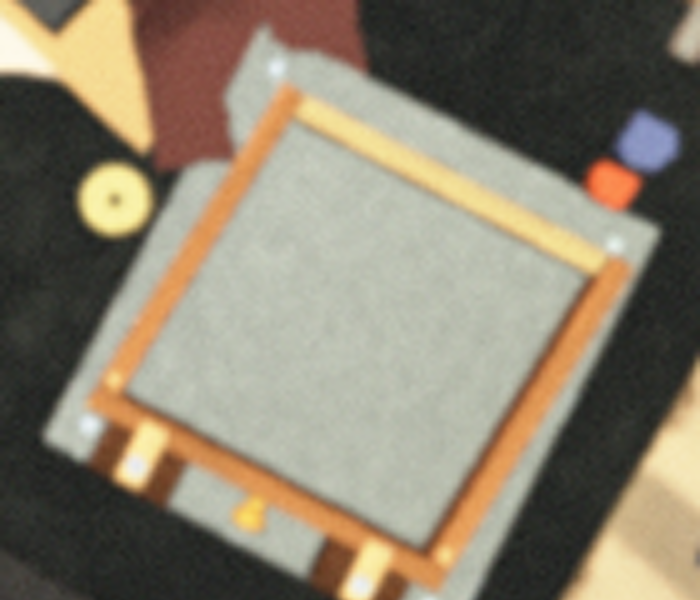

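View pics/top0s.png

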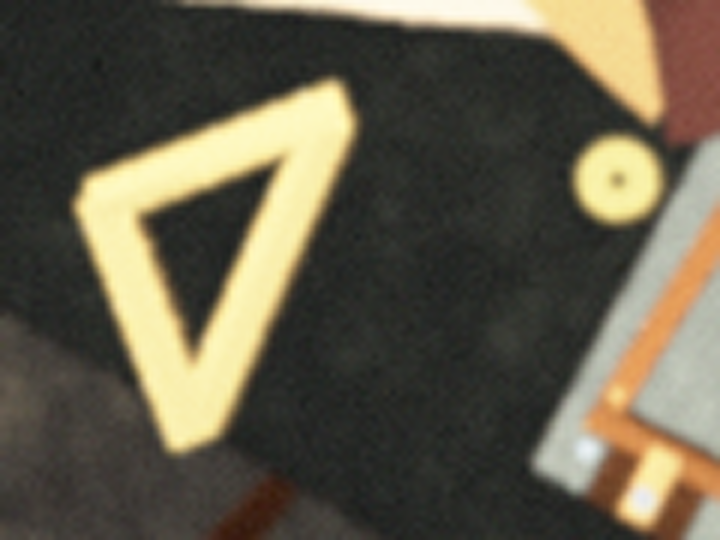

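View pics/side0d.png

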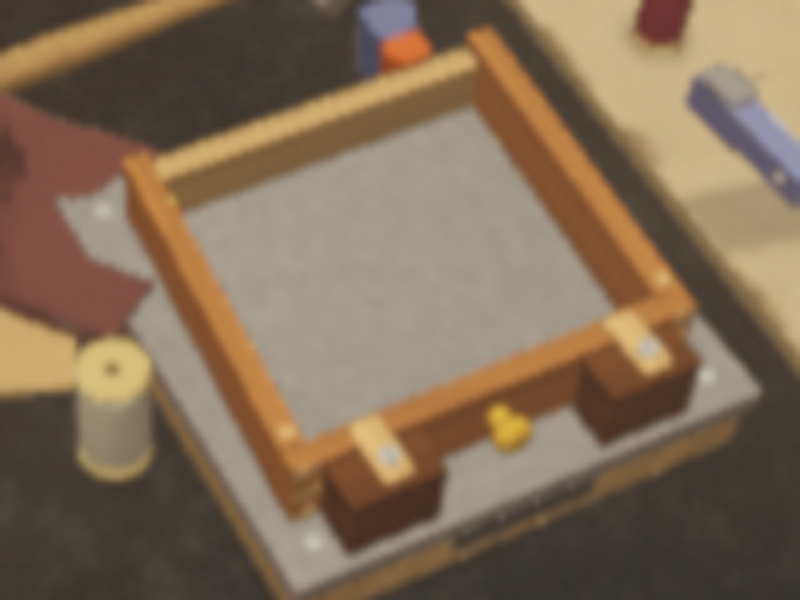

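```bash
cat > h.py <<'E'
import numpy as np, cv2
from scipy.spatial.transform import Rotation as R
def ray(K,T,px,z):
    px=np.atleast_2d(np.asarray(px,float)); 
    d=np.c_[(px[:,0]-K[0,2])/K[0,0], -(px[:,1]-K[1,2])/K[1,1], -np.ones(len(px))]@T[:3,:3]
    c=-T[:3,:3].T@T[:3,3]; s=(z-c[2])/d[:,2]; return c+s[:,None]*d
def proj(K,T,P):
    P=np.atleast_2d(np.asarray(P,float)); c=P@T[:3,:3].T+T[:3,3]
    return np.c_[K[0,0]*c[:,0]/-c[:,2]+K[0,2], K[1,1]*-c[:,1]/-c[:,2]+K[1,2]]
def load(n):
    d=np.load(n); return d["img"],d["K"],d["T"]
def snap(name,tag):
    from bench import get_image
    d=get_image(name); np.savez(f"{name}{tag}.npz",img=d["img"],K=d["mtx"],T=d["camera_from_world"])
    cv2.imwrite(f"pics/{name}{tag}.png",d["img"][:,:,::-1]); return d["img"],d["mtx"],d["camera_from_world"]
def fitl(P): # line fit xy -> point, dir, rms
    v=cv2.fitLine(np.asarray(P[:,:2],np.float32),cv2.DIST_HUBER,0,1e-4,1e-4).ravel()
    n=np.array([-v[1],v[0]]); r=(P[:,:2]-v[2:])@n
    return v[2:],v[:2],r.std()
def inter(l1,l2):
    A=np.c_[l1[1],-l2[1]]; s=np.linalg.solve(A,l2[0]-l1[0]); return l1[0]+s[0]*l1[1]
E
python3 - <<'E'
from h import *
img,K,T=load("top0.npz"); print("cam",-T[:3,:3].T@T[:3,3])
hsv=cv2.cvtColor(img,cv2.COLOR_RGB2HSV)
for p in [(207,225),(225,212),(215,222),(292,214),(331,233),(285,250),(296,257)]: print(p,hsv[p[1],p[0]],img[p[1],p[0]])
g=cv2.GaussianBlur(img,(3,3),0).astype(float)
# subpixel edges along lines via profiles of red channel
def edge(a,b,n=25,half=5,ch=0,mn=0.12):
    a=np.array(a,float);b=np.array(b,float);d=(b-a)/np.linalg.norm(b-a);nn=np.array([-d[1],d[0]]);out=[]
    t=np.arange(-half,half+.01,.25)
    for f in np.linspace(mn,1-mn,n):
        P=a+f*(b-a)+t[:,None]*nn
        v=cv2.remap(g[:,:,ch].astype(np.float32),P[:,0].astype(np.float32)[None],P[:,1].astype(np.float32)[None],cv2.INTER_LINEAR)[0]
        gr=np.abs(np.gradient(v)); w=gr*(gr>0.5*gr.max()); out.append(a+f*(b-a)+(w*t).sum()/w.sum()*nn)
    return np.array(out)
o=np.array([190,185])
c=o+np.array([78,192])/6; ax=o+np.array([335,80])/6; by=o+np.array([172,452])/6
eA=edge(c,ax); eB=edge(c,by)
LA=fitl(ray(K,T,eA,.022)); LB=fitl(ray(K,T,eB,.022)); print(LA,LB)
cc=inter(LA,LB); dA=LA[1]*np.sign(LA[1]@(ray(K,T,[ax],.022)[0,:2]-cc)); dB=LB[1]*np.sign(LB[1]@(ray(K,T,[by],.022)[0,:2]-cc))
yA=np.degrees(np.arctan2(dA[1],dA[0])); yB=np.degrees(np.arctan2(dB[1],dB[0]))+90
yaw=(yA+yB)/2
print("corner",cc,"yaw",yA,yB)
th=np.radians(yaw);M=np.array([[np.cos(th),-np.sin(th)],[np.sin(th),np.cos(th)]])
grip=cc+M@[.0629,-.0629]; print("grip",grip)
print(proj(K,T,[[*grip,.022],[*cc,.022]]))
# drawer rough: outer corners and board corners
o=np.array([270,175])
for nme,p,z in [("FL top inner",(122,393),.08),("FR inner",(425,548),.08),("BL inner",(290,125),.08),("BR inner",(585,270),.08),("boardFL",(42,437),.042),("boardBR",(660,230),.042)]:
    print(nme,ray(K,T,[o+np.array(p)/5],z))
E
```

```text
cam [0.55058106 0.10538341 1.05077951]
(207, 225) [ 27  70 251] [251 243 182]
(225, 212) [ 27  67 252] [252 245 186]
(215, 222) [19 82 59] [59 52 40]
(292, 214) [ 23 110 197] [197 178 112]
(331, 233) [ 39  17 197] [193 197 184]
(285, 250) [ 33  18 152] [151 152 141]
(296, 257) [ 14 160 207] [207 137  77]
(array([0.5942881 , 0.33422127], dtype=float32), array([ 0.38645586, -0.9223079 ], dtype=float32), np.float64(0.00014634313322684967)) (array([0.4981262 , 0.37582463], dtype=float32), array([0.9216784, 0.3879548], dtype=float32), np.float64(0.0001980271950393315))
corner [0.56505215 0.40399525] yaw -67.26584831121514 -67.17269965676806
grip [0.53141399 0.32164663]
[[232.39030296 229.0658056 ]
 [200.30647122 215.36511428]]
FL top inner [[0.4760869 0.1601607 0.08     ]]
FR inner [[0.40480807 0.01508158 0.08      ]]
BL inner [[0.60514306 0.08152962 0.08      ]]
BR inner [[ 0.53745355 -0.06055722  0.08      ]]
boardFL [[0.45103052 0.20152716 0.042     ]]
boardBR [[ 0.55730264 -0.10438208  0.042     ]]
```

```bash
cat >> h.py <<'E'
def state():
    from bench import ctrl
    s=ctrl.get_state(); return s, np.array(s["position"]), R.from_rotvec(s["tool_rot"]).as_matrix()
def show():
    s,p,M=state(); print("t",round(s["time"],2),"p",np.round(p,4),"tx",np.round(M[:,0],3),"yawx",round(np.degrees(np.arctan2(M[1,0],M[0,0])),2),"ydown",np.round(M[:,1],3),"F",np.round(s["ft_force"],2),"Tq",np.round(s["torque"],2),"gw",round(float(s["grip_width"]),3),"q",np.round(s["joint_positions"],2))
    return s,p,M
E
python3 - <<'E'
from h import *
s,p,M=show(); print(np.round(M,3))
_,K,T=load("wrist0.npz"); c=-T[:3,:3].T@T[:3,3]; print("cam in tool",np.round(M.T@(c-p),4)); print(np.round(T[:3,:3]@M,3))
def plan(tp,tyaw):
    cy=np.degrees(np.arctan2(M[1,0],M[0,0])); dy=(tyaw-cy+90)%180-90
    print("shift tool",np.round(1000*M.T@(np.array(tp)-p),1),"yawchange world",round(dy,2)," tool-y turn",round(-dy,2))
plan((.531,.322,.22),-67.2-45); plan((.505,.076,.22),-26.2-45)
E
```

```text
t 0.15 p [ 0.1505 -0.6319  0.2217] tx [ 0.232 -0.973 -0.001] yawx -76.6 ydown [-0.     0.001 -1.   ] F [ 0.36 -0.27  0.24] Tq [ 0.01 -0.01  0.02] gw 0.997 q [ 1.35  0.32 -0.07  1.45  0.02  1.37 -0.06]
[[ 0.232 -0.     0.973]
 [-0.973  0.001  0.232]
 [-0.001 -1.    -0.   ]]
cam in tool [ 0.0003 -0.1635  0.0755]
[[ 1.     0.    -0.   ]
 [-0.     0.276  0.961]
 [ 0.    -0.961  0.276]]
shift tool [-839.8    2.9  591.2] yawchange world -35.6  tool-y turn 35.6
shift tool [-606.5    2.6  508.9] yawchange world 5.4  tool-y turn -5.4
```

```bash
cat >> h.py <<'E'
def Ry(yaw):
    t=np.radians(yaw); x=np.array([np.cos(t),np.sin(t),0]); y=np.array([0,0,-1.]); return np.c_[x,y,np.cross(x,y)]
def plan(wps,fing,dec=0):
    """wps: list of (xyz,yaw,nrows) from the measured pose; prints rows"""
    s,p,M=state(); yaw=np.degrees(np.arctan2(M[1,0],M[0,0])); p=p.copy(); rows=[]; p0,y0=p.copy(),yaw
    for (tp,ty,n) in wps:
        tp=np.array(tp); sp,sy=p0,y0
        for k in range(1,n+1):
            g=sp+(tp-sp)*k/n; gy=sy+(ty-sy)*k/n
            d=np.round(1000*Ry(yaw).T@(g-p),dec)+0.; w=round(-(gy-yaw),1)+0.
            p=p+Ry(yaw)@d/1000; yaw-=w; rows.append("%g %g %g %g %g"%(*d,w,fing))
        p0,y0=tp,ty
    print("; ".join(rows)); print(len(rows),"end",np.round(p,4),round(yaw,2))
E
python3 - <<'E'
from h import *
plan([((.40,-.49,.23),-30,7),((.56,-.2,.23),25,7),((.57,.06,.2),67.8,6)],0)
E
```

```text
-11 -1 39 -6.7 0; -7 -1 41 -6.6 0; -2 -2 41 -6.7 0; 2 -1 41 -6.6 0; 8 -1 40 -6.7 0; 12 -1 39 -6.6 0; 16 -1 38 -6.7 0; -1 0 47 -7.9 0; 6 0 47 -7.8 0; 12 0 46 -7.9 0; 18 0 44 -7.8 0; 24 0 41 -7.9 0; 29 0 37 -7.8 0; 34 0 33 -7.9 0; 20 5 38 -7.1 0; 24 5 36 -7.2 0; 29 5 33 -7.1 0; 32 5 28 -7.1 0; 36 5 25 -7.2 0; 39 5 19 -7.1 0
20 end [0.5704 0.06   0.1997] 67.8
```

>>> {"op": "drive_tool", "data": {"increments": "-11 -1 39 -6.7 0; -7 -1 41 -6.6 0; -2 -2 41 -6.7 0; 2 -1 41 -6.6 0; 8 -1 40 -6.7 0; 12 -1 39 -6.6 0; 16 -1 38 -6.7 0; -1 0 47 -7.9 0; 6 0 47 -7.8 0; 12 0 46 -7.9 0; 18 0 44 -7.8 0; 24 0 41 -7.9 0; 29 0 37 -7.8 0; 34 0 33 -7.9 0; 20 5 38 -7.1 0; 24 5 36 -7.2 0; 29 5 33 -7.1 0; 32 5 28 -7.1 0; 36 5 25 -7.2 0; 39 5 19 -7.1 0"}}

```text
time: 2.65
position: [0.5702, 0.0607, 0.2002]
tool_rot: [-1.367, -0.922, 0.922]
ft_force: [0.9, -0.4, 0.1]
grip_width: 0.998
```

```bash
python3 - <<'E'
from h import *
show(); snap("wrist","1"); show()
E
```

```text
t 2.65 p [0.5702 0.0607 0.2002] tx [ 0.374  0.927 -0.   ] yawx 68.01 ydown [-0. -0. -1.] F [ 0.91 -0.38  0.08] Tq [ 0.03 -0.17 -0.01] gw 0.998 q [ 0.58  0.27 -0.85  1.65  0.21  1.32  0.88]
t 2.7 p [0.5691 0.069  0.2   ] tx [0.363 0.932 0.004] yawx 68.72 ydown [-0.     0.005 -1.   ] F [-0.84  5.04  0.63] Tq [ 0.48 -0.01 -0.01] gw 0.997 q [ 0.57  0.27 -0.86  1.65  0.2   1.31  0.88]
```

View pics/wrist1.png

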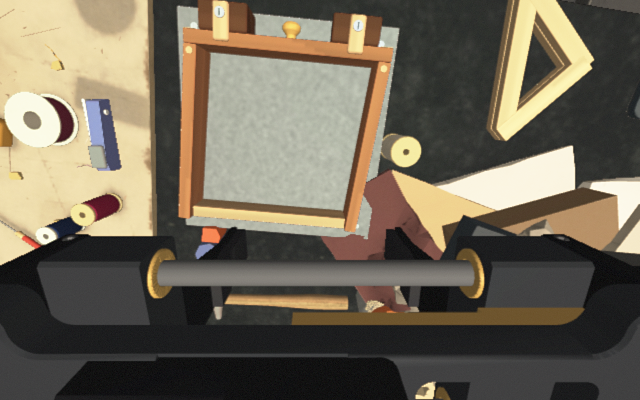

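>>> {"op": "drive_tool", "data": {"increments": "0 0 0 0 0; 0 0 0 0 0"}}

```text
time: 2.95
position: [0.5705, 0.0581, 0.2003]
tool_rot: [-1.369, -0.917, 0.918]
ft_force: [0.7, 0.0, 0.2]
grip_width: 0.998
```

```bash
python3 - <<'E'
from h import *
show(); img,K,T=snap("wrist","2"); show()
cv2.imwrite("pics/w2c.png",cv2.resize(img[0:150,280:420,::-1],None,fx=4,fy=4,interpolation=cv2.INTER_CUBIC))
E
```

```text
t 2.95 p [0.5705 0.0581 0.2003] tx [ 0.38   0.925 -0.001] yawx 67.67 ydown [-0.    -0.001 -1.   ] F [0.68 0.05 0.21] Tq [ 0.05 -0.16  0.  ] gw 0.998 q [ 0.58  0.27 -0.85  1.65  0.21  1.32  0.88]
t 3.0 p [0.5706 0.0578 0.2003] tx [ 0.381  0.925 -0.001] yawx 67.63 ydown [-0.    -0.001 -1.   ] F [ 0.41 -0.37 -0.1 ] Tq [ 0.06 -0.19 -0.01] gw 1.0 q [ 0.58  0.27 -0.85  1.65  0.21  1.32  0.88]
```

View pics/w2c.png

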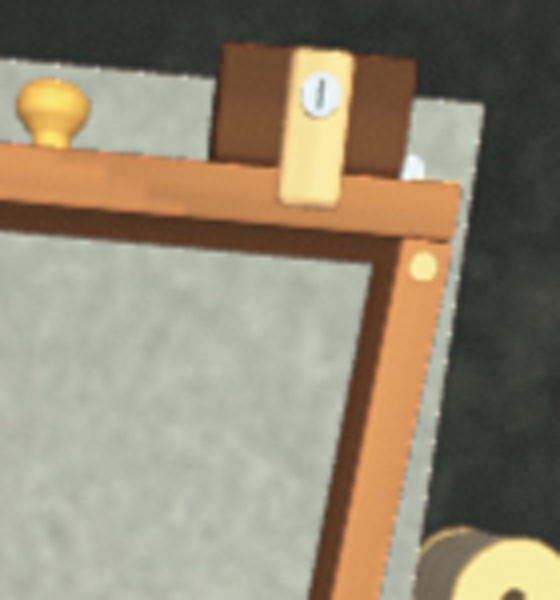

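View pics/wrist2.png

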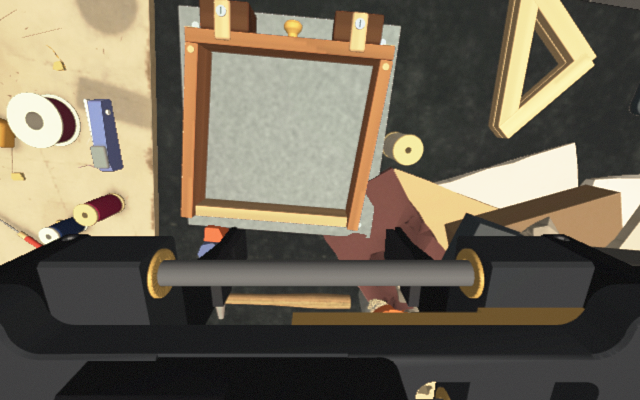

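```bash
cat >> h.py <<'E'
def edge(img,a,b,n=40,half=4,ch=0,mn=0.08,sgn=0):
    g=cv2.GaussianBlur(img,(3,3),0).astype(np.float32)
    a=np.array(a,float);b=np.array(b,float);d=(b-a)/np.linalg.norm(b-a);nn=np.array([-d[1],d[0]]);out=[]
    t=np.arange(-half,half+.01,.25)
    for f in np.linspace(mn,1-mn,n):
        P=(a+f*(b-a)+t[:,None]*nn).astype(np.float32)
        v=cv2.remap(g[:,:,ch],P[:,0][None],P[:,1][None],cv2.INTER_LINEAR)[0]
        gr=np.gradient(v); gr=np.abs(gr) if sgn==0 else np.clip(sgn*gr,0,None)
        w=gr*(gr>0.6*gr.max()); out.append(a+f*(b-a)+(w*t).sum()/w.sum()*nn)
    return np.array(out)
E
python3 - <<'E'
from h import *
img,K,T=load("wrist2.npz")
m=((img.max(2).astype(int)-img.min(2))<35)&(img.min(2)>110)
m=cv2.morphologyEx(m.astype(np.uint8),cv2.MORPH_OPEN,np.ones((3,3)))
n,l,st,ce=cv2.connectedComponentsWithStats(m); i=l[130,280]; c,_=cv2.findContours((l==i).astype(np.uint8),cv2.RETR_EXTERNAL,cv2.CHAIN_APPROX_NONE)
q=cv2.approxPolyDP(max(c,key=cv2.contourArea),8,True).reshape(-1,2); print(q.tolist())
FL=q[np.argmax(q[:,0]-q[:,1])]; FR=q[np.argmin(q[:,0]+q[:,1])]; BL=q[np.argmax(q[:,0]+q[:,1])]; BR=q[np.argmin(q[:,0]-q[:,1])]
print(FL,FR,BL,BR)
L={}
for nm,a,b in [("front",FR,FL),("left",FL,BL),("right",FR,BR),("back",BR,BL)]:
    P=ray(K,T,edge(img,a,b),.042); L[nm]=fitl(P); d=L[nm][1]; print(nm,L[nm][0],np.degrees(np.arctan2(d[1],d[0])),L[nm][2])
for a,b in [("front","left"),("front","right"),("back","left"),("back","right")]: print(a,b,inter(L[a],L[b]))
# top inner edges (z=.08)
E
```

```text
[[212, 52], [205, 196], [345, 208], [372, 66]]
[372  66] [212  52] [345 208] [205 196]
front [0.4365062  0.08646489] 62.944614 0.00011235071802097809
left [0.5394462  0.12258457] -31.125738 0.00011440707742765933
right [ 0.46291986 -0.02662902] -30.980234 0.0001357576212071952
back [0.57589984 0.00925732] 62.951324 0.00011371522862854712
front left [0.4748702  0.16157886]
front right [0.3984987  0.01204888]
back left [0.611537   0.07905245]
back right [ 0.53536713 -0.07012574]
```

```bash
python3 - <<'E'
from h import *
plan([((.60,.293,.17),67.8,7),((.60,.293,.17),67.8,2)],138)
E
```

```text
33 4 9 0 138; 32 5 9 0 138; 33 4 9 -0.1 138; 33 4 9 0 138; 32 5 8 0 138; 33 4 9 0 138; 33 4 9 -0.1 138; 0 0 0 0 138; 0 0 0 0 138
9 end [0.6002 0.2932 0.1703] 67.83
```

>>> {"op": "drive_tool", "data": {"increments": "33 4 9 0 138; 32 5 9 0 138; 33 4 9 -0.1 138; 33 4 9 0 138; 32 5 8 0 138; 33 4 9 0 138; 33 4 9 -0.1 138; 0 0 0 0 138; 0 0 0 0 138; 0 0 0 0 138"}}

```text
time: 4.25
position: [0.6003, 0.2928, 0.1706]
tool_rot: [-1.369, -0.919, 0.92]
ft_force: [0.7, -0.4, -0.4]
grip_width: 0.46
```

```bash
python3 - <<'E'
from h import *
show(); snap("wrist","3")
E
```

```text
t 4.25 p [0.6003 0.2928 0.1706] tx [ 0.378  0.926 -0.001] yawx 67.82 ydown [ 0.    -0.001 -1.   ] F [ 0.65 -0.38 -0.35] Tq [ 0.05 -0.16 -0.03] gw 0.46 q [ 0.11  0.52 -0.85  1.45  0.39  1.35  0.43]
```

View pics/wrist3.png

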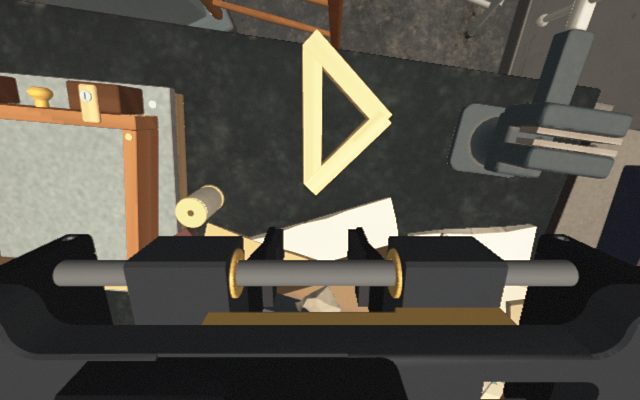

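```bash
python3 - <<'E'
from h import *
img,K,T=load("wrist3.npz")
c=(391,118);a=(317,194);b=(319,31)
res=[]
for q in (a,b):
    P=ray(K,T,edge(img,c,q,mn=.15,half=5),.022); res.append(fitl(P)); d=res[-1][1]; print(np.degrees(np.arctan2(d[1],d[0])),res[-1][2])
cc=inter(*res); 
yaw=(np.degrees(np.arctan2(res[0][1][1],res[0][1][0])) )
print("corner",cc)
for yw in [-67.2]:
    t=np.radians(yw);M=np.array([[np.cos(t),-np.sin(t)],[np.sin(t),np.cos(t)]])
    grip=cc+M@[.0629,-.0629]; print("grip",grip); print(proj(K,T,[[*grip,.022],[*cc,.022]]))
    g2=cc+M@[.12,0]; print(proj(K,T,[[*g2,.022],[*(cc+M@[0,-.12]),.022]]))
E
```

```text
-67.48693 0.00010381158536475343
22.602049 8.141026948835449e-05
corner [0.5637034  0.40004873]
grip [0.53009296 0.31768881]
[[312.60239889 118.56341935]
 [395.88694549 118.59210882]]
[[316.33239061 195.12104951]
 [316.56897156  28.96495371]]
```

```bash
python3 - <<'E'
from h import *
plan([((.5307,.3197,.06),67.6,4),((.5307,.3197,.06),67.6,1),((.5307,.3197,.005),67.6,5)],138)
E
```

```text
0 28 19 0.1 138; -1 27 18 0 138; 0 28 19 0.1 138; -1 28 18 0 138; 0 0 0 0 138; 0 11 0 0 138; 0 11 0 0 138; 0 11 0 0 138; 0 11 0 0 138; 0 11 0 0 138
10 end [0.5309 0.3192 0.0047] 67.64
```

>>> {"op": "drive_tool", "data": {"increments": "0 28 19 0.1 138; -1 27 18 0 138; 0 28 19 0.1 138; -1 28 18 0 138; 0 0 0 0 138; 0 11 0 0 138; 0 11 0 0 138; 0 11 0 0 138; 0 11 0 0 138; 0 11 0 0 138; 0 0 0 0 138", "squeeze": 25}}

```text
time: 5.68
position: [0.5293, 0.3206, 0.0032]
tool_rot: [-1.368, -0.918, 0.921]
ft_force: [0.1, -0.3, 0.2]
grip_width: 0.458
```

```bash
python3 - <<'E'
from h import *
show(); snap("side","4"); img=snap("wrist","4")[0]
s=np.load("side4.npz")["img"]; cv2.imwrite("pics/side4c.png",cv2.resize(s[220:340,200:340,::-1],None,fx=5,fy=5,interpolation=cv2.INTER_CUBIC))
E
```

```text
t 5.67 p [0.5293 0.3206 0.0032] tx [ 0.378  0.926 -0.002] yawx 67.81 ydown [-0.002 -0.001 -1.   ] F [ 0.11 -0.29  0.24] Tq [ 0.04 -0.15  0.01] gw 0.458 q [ 0.04  0.59 -0.8   1.72  0.49  1.04  0.25]
```

View pics/side4c.png

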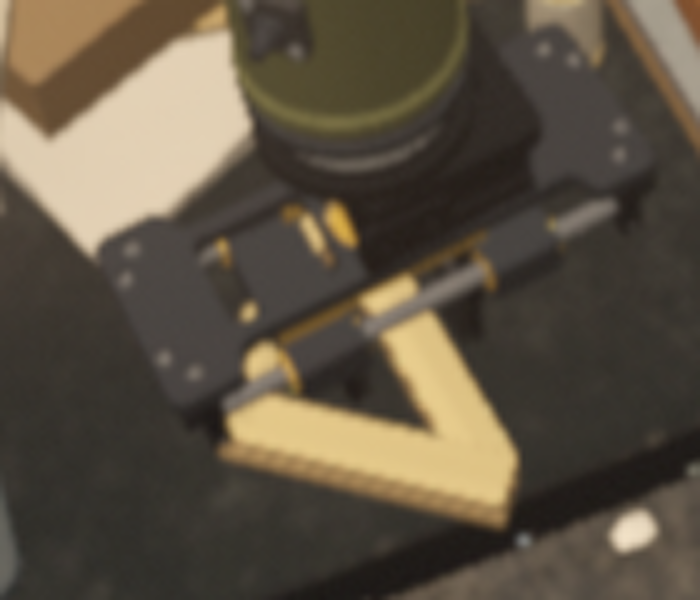

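View pics/wrist4.png

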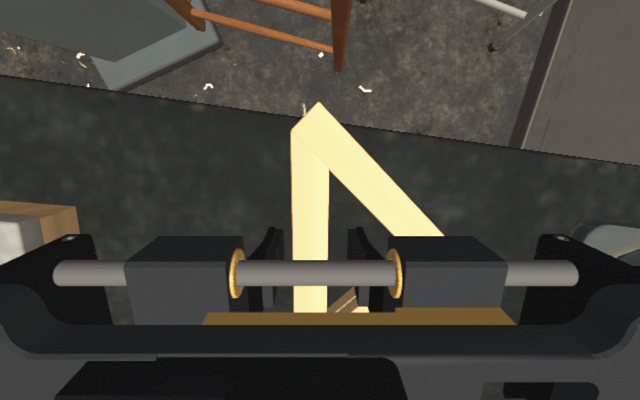

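>>> {"op": "drive_tool", "data": {"increments": "0 0 0 0 255; 0 0 0 0 255; 0 0 0 0 255; 0 0 0 0 255; 0 0 0 0 255; 0 0 0 0 255", "squeeze": 25}}

```text
time: 6.52
position: [0.5302, 0.3208, 0.0048]
tool_rot: [-1.369, -0.919, 0.919]
ft_force: [-1.4, -2.8, 3.7]
grip_width: 0.232
```

```bash
python3 - <<'E'
from h import *
s,p,M=show(); img,K,T=snap("wrist","5")
cv2.imwrite("pics/w5c.png",cv2.resize(img[80:260,220:460,::-1],None,fx=3,fy=3,interpolation=cv2.INTER_CUBIC))
E
```

```text
t 6.53 p [0.5302 0.3208 0.0048] tx [ 0.378  0.926 -0.   ] yawx 67.79 ydown [ 0.    -0.001 -1.   ] F [-1.44 -2.77  3.67] Tq [-0.37  0.02  0.01] gw 0.232 q [ 0.04  0.59 -0.8   1.72  0.49  1.04  0.25]
```

View pics/w5c.png

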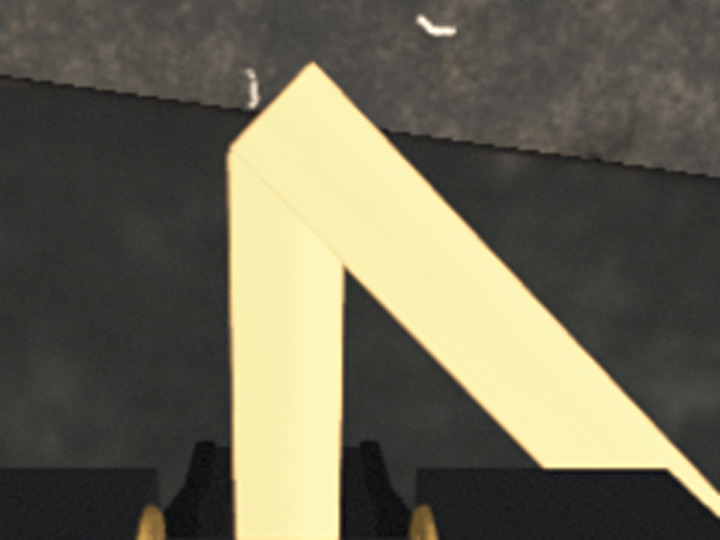

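```bash
python3 - <<'E'
from h import *
img,K,T=load("wrist5.npz"); s,p,M=state()
# image coords: crop/3+offset
tip=np.array([220+312/3,80+62/3]); far=np.array([220+660/3,80+455/3])
e=edge(img,tip,far,mn=.1); P=ray(K,T,e,.022)
el=edge(img,(220+230/3,80+160/3),(220+235/3,80+420/3)); er=edge(img,(220+344/3,80+280/3),(220+342/3,80+420/3))
MT=lambda Q:(Q-p)@M  # to tool
def tl(e,z=.022):
    Q=MT(ray(K,T,e,z))[:,[0,2]]; return fitl(Q)
lb=tl(e); print("legB outer in tool xz",lb[0]*1000,"ang",np.degrees(np.arctan2(lb[1][1],lb[1][0])),lb[2]*1000)
l=tl(el);r=tl(er); print(l[0]*1000,l[1],r[0]*1000,r[1])
print("tip tool",MT(ray(K,T,[tip],.022))*1000)
# where is corner: bar centre line x=xc; corner at distance 62.9*sqrt2 along +x tool from grip. 
E
```

```text
legB outer in tool xz [36.481613 51.38518 ] ang -45.41495 0.12453099802917363
[-10.539105  45.346874] [9.938040e-04 9.999995e-01] [ 9.661739 32.593533] [ 0.01549237 -0.99987996]
tip tool [[  3.87601732 -17.2857343   83.7256472 ]]
```

```bash
python3 - <<'E'
from h import *
plan([((.5302,.3208,.135),67.8,6),((.509,.053,.135),107.95,11),((.509,.053,.135),107.95,3)],255)
E
```

```text
0 -22 0 0 255; 0 -21 0 0 255; 0 -22 0 0 255; 0 -22 0 0 255; 0 -22 0 0 255; 0 -21 0 0 255; -23 0 -7 -3.7 255; -24 0 -6 -3.6 255; -24 0 -5 -3.7 255; -24 0 -3 -3.6 255; -25 0 -1 -3.7 255; -24 0 0 -3.6 255; -24 0 2 -3.7 255; -25 0 4 -3.6 255; -23 0 4 -3.7 255; -24 0 7 -3.6 255; -23 0 8 -3.7 255; 0 0 0 0 255; 0 0 0 0 255; 0 0 0 0 255
20 end [0.5087 0.0531 0.1347] 107.99
```

>>> {"op": "drive_tool", "data": {"increments": "0 -22 0 0 255; 0 -21 0 0 255; 0 -22 0 0 255; 0 -22 0 0 255; 0 -22 0 0 255; 0 -21 0 0 255; -23 0 -7 -3.7 255; -24 0 -6 -3.6 255; -24 0 -5 -3.7 255; -24 0 -3 -3.6 255; -25 0 -1 -3.7 255; -24 0 0 -3.6 255; -24 0 2 -3.7 255; -25 0 4 -3.6 255; -23 0 4 -3.7 255; -24 0 7 -3.6 255; -23 0 8 -3.7 255; 0 0 0 0 255; 0 0 0 0 255; 0 0 0 0 255"}}

```text
time: 9.07
position: [0.5086, 0.0547, 0.1348]
tool_rot: [-1.043, -1.438, 1.437]
ft_force: [-0.4, -0.4, -1.1]
grip_width: 0.227
```

```bash
python3 - <<'E'
from h import *
s,p,M=show(); img,K,T=snap("wrist","6"); snap("top","6"); snap("side","6")
E
```

```text
t 9.07 p [0.5086 0.0547 0.1348] tx [-0.31   0.951  0.   ] yawx 108.09 ydown [ 0.  0. -1.] F [-0.44 -0.38 -1.05] Tq [ 0.09 -0.15  0.06] gw 0.227 q [ 0.79  0.21 -1.03  1.87  0.19  1.17  1.58]
```

View pics/wrist6.png

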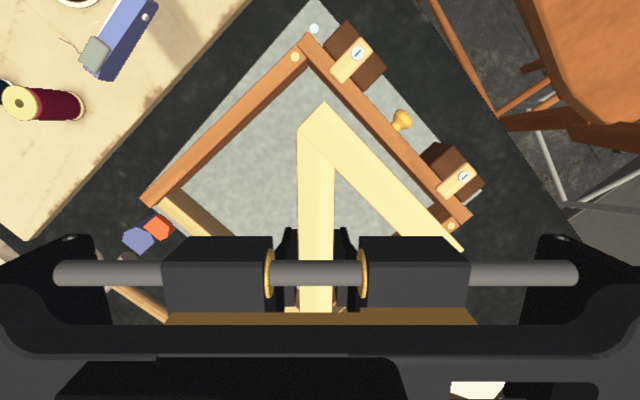

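View pics/side6.png

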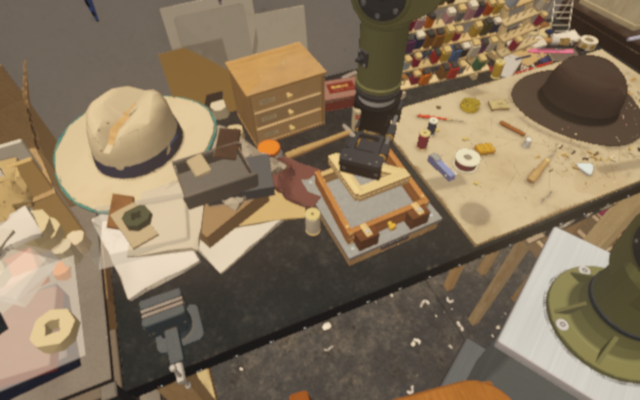

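```bash
python3 - <<'E'
from h import *
img,K,T=load("wrist6.npz")
cv2.imwrite("pics/w6c.png",cv2.resize(img[20:260,270:480,::-1],None,fx=2.5,fy=2.5,interpolation=cv2.INTER_CUBIC))
e=edge(img,(325,102),(458,245),mn=.1); l=fitl(ray(K,T,e,.1522)); print("leg ang",np.degrees(np.arctan2(l[1][1],l[1][0])),l[2]*1e3)
E
```

```text
leg ang 63.166058 0.07956272237559593
```

View pics/w6c.png

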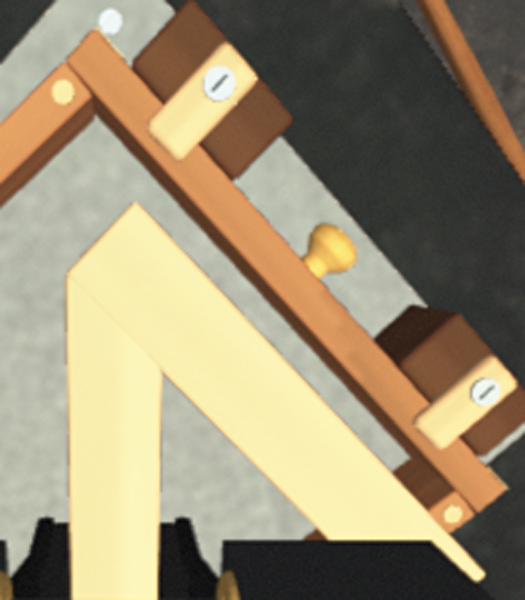

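```bash
python3 - <<'E'
from h import *
img,K,T=load("wrist6.npz")
f=lambda a:(np.array(a)/2.5+[270,20])
for nm,a,b,z,sg in [("inner top",(100,110),(400,432),.08,0),("inner bot",(105,125),(395,440),.042,0)]:
  for h in (2.5,):
    e=edge(img,f(a),f(b),half=h,mn=.05); l=fitl(ray(K,T,e,z)); print(nm,l[0],np.degrees(np.arctan2(l[1][1],l[1][0])),l[2]*1e3, e[0],e[-1])
E
```

```text
inner top [0.4247512  0.06146966] 63.780125 0.2705727707257065 [316.09609919  70.35046659] [424.83056421 185.58618241]
inner bot [0.43704233 0.08711518] 62.9331 0.09473880979740626 [317.8853586   76.22141589] [422.10441803 189.7879961 ]
```

>>> {"op": "drive_tool", "data": {"increments": "0 12 0 0.2 255; 0 15 0 0 255; 0 15 0 0 255; 0 15 0 0 255; 0 15 0 0 255; 0 10 0 0 255; 0 0 0 0 255; 0 0 0 0 255; 0 0 0 0 255"}}

```text
time: 10.35
position: [0.5091, 0.0534, 0.0531]
tool_rot: [-1.047, -1.435, 1.434]
ft_force: [0.3, 0.3, -1.2]
grip_width: 0.224
```

```bash
python3 - <<'E'
from h import *
s,p,M=show()
E
```

```text
t 10.35 p [0.5091 0.0534 0.0531] tx [-0.306  0.952 -0.001] yawx 107.79 ydown [ 0.001 -0.    -1.   ] F [ 0.25  0.33 -1.16] Tq [ 0.14 -0.15 -0.04] gw 0.224 q [ 0.71  0.33 -0.97  1.95  0.32  1.02  1.47]
```

>>> {"op": "drive_tool", "data": {"increments": "0 3 0 0 255; 0 2 0 0 255; 0 1 0 0 255; 0 0 0 0 255; 0 0 0 0 255"}}

```text
time: 10.98
position: [0.5085, 0.0532, 0.0467]
tool_rot: [-1.046, -1.434, 1.435]
ft_force: [-2.3, -1.0, 2.9]
grip_width: 0.222
```

```bash
python3 - <<'E'
from h import *
s,p,M=show(); img,K,T=snap("wrist","7"); img2,_,_=snap("side","7")
cv2.imwrite("pics/s7c.png",cv2.resize(img2[130:260,290:450,::-1],None,fx=4.5,fy=4.5,interpolation=cv2.INTER_CUBIC))
E
```

```text
t 10.97 p [0.5085 0.0532 0.0467] tx [-0.306  0.952 -0.   ] yawx 107.8 ydown [-0. -0. -1.] F [-2.34 -1.    2.95] Tq [0.04 0.24 0.05] gw 0.222 q [ 0.7   0.34 -0.97  1.96  0.33  1.01  1.47]
```

View pics/wrist7.png

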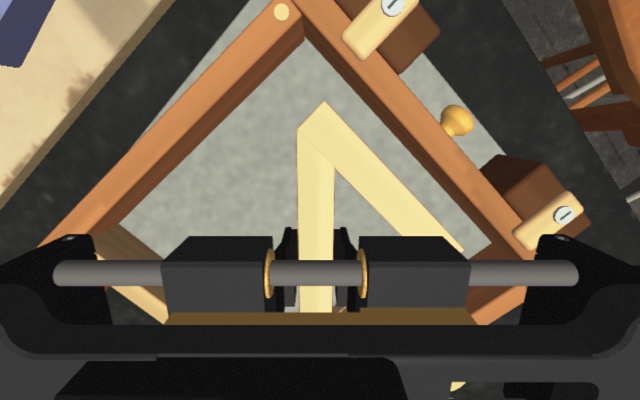

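View pics/s7c.png

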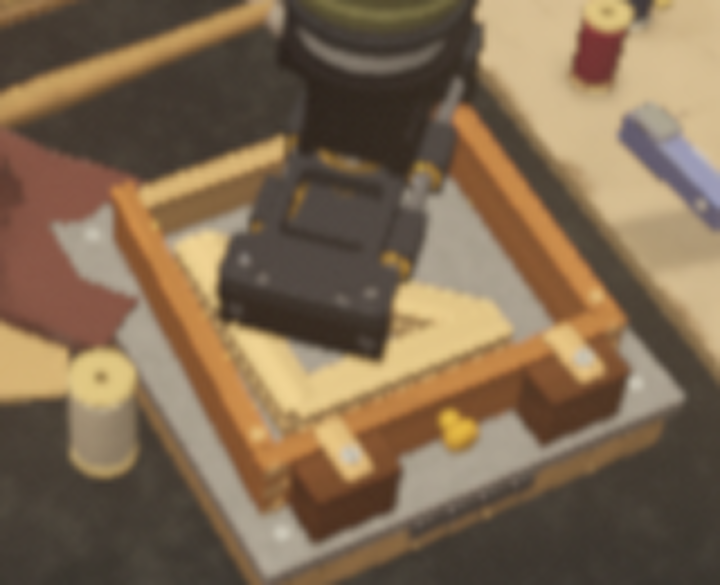

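```bash
cat > meas.py <<'E'
from h import *
def meas(tag,a,b,fa,fb):
    img,K,T=load(f"wrist{tag}.npz")
    l=fitl(ray(K,T,edge(img,a,b,mn=.1),.064)); f=fitl(ray(K,T,edge(img,fa,fb,mn=.05,half=3),.042))
    A=lambda l:np.degrees(np.arctan2(l[1][1],l[1][0]))
    n=np.array([f[1][1],-f[1][0]]); n*=np.sign(n[0])
    print("leg",A(l),l[2]*1e3,"front",f[0],A(f),f[2]*1e3,"gap mm",1e3*n@(l[0]-f[0]))
    return l,f
E
python3 - <<'E'
from meas import *
meas(7,(325,102),(458,245),(315,54),(470,219))
E
```

```text
leg 62.812458 0.03594539633015019 front [0.432677   0.07862421] 63.196766 0.12256131119775082 gap mm 16.693947
```

>>> {"op": "drive_tool", "data": {"increments": "3 0 0 -0.2 255; 4 0 0 0 255; 4 0 0 0 255; 4 0 0 0 255; 4 0 0 0 255; 2 0 0 0 255; 0 0 0 0 255; 0 0 0 0 255"}}

```text
time: 12.08
position: [0.5023, 0.0726, 0.0467]
tool_rot: [-1.045, -1.436, 1.437]
ft_force: [0.5, -4.6, 3.7]
grip_width: 0.226
```

```bash
cat >> meas.py <<'E'
def F():
    s,p,M=show(); a=np.radians(-27.0); X=np.array([np.cos(a),np.sin(a)]);Y=np.array([-np.sin(a),np.cos(a)])
    f=np.array(s["ft_force"])[:2]; print("F front",round(f@X,2),"F side(-)",round(f@Y,2))
    c=p[:2]+(M@[.0886,0,-.0009])[:2]-np.array([.4751,.1608]); print("corner off x',y' mm",np.round(1e3*np.array([c@X,c@Y]),2))
E
python3 - <<'E'
from meas import *
F(); snap("wrist","8")
E
```

```text
t 12.07 p [0.5023 0.0726 0.0467] tx [-0.308  0.951 -0.001] yawx 107.96 ydown [ 0.    -0.001 -1.   ] F [ 0.53 -4.62  3.69] Tq [-1.03 -0.15 -0.26] gw 0.226 q [ 0.67  0.33 -0.98  1.97  0.33  1.01  1.43]
F front 2.57 F side(-) -3.88
corner off x',y' mm [ 2.31 -2.87]
```

View pics/wrist8.png

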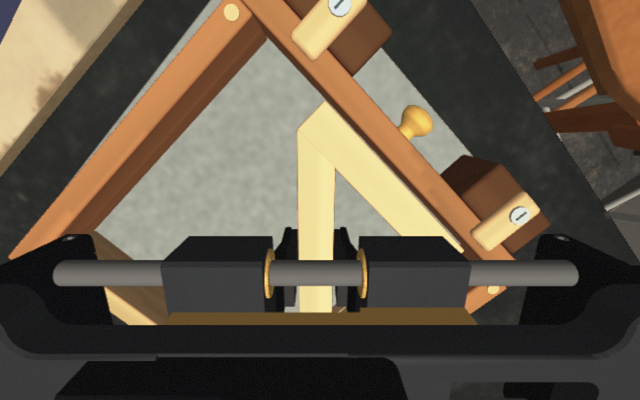

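>>> {"op": "drive_tool", "data": {"increments": "1 0 0 0 255; 1 0 0 0 255; 1 0 0 0 255; 0 0 0 0 255; 0 0 0 0 255"}}

```text
time: 12.75
position: [0.5017, 0.0752, 0.0467]
tool_rot: [-1.046, -1.436, 1.437]
ft_force: [0.8, -5.5, 4.3]
grip_width: 0.224
```

```bash
python3 - <<'E'
from meas import *
F()
E
```

```text
t 12.75 p [0.5017 0.0752 0.0467] tx [-0.308  0.951 -0.001] yawx 107.96 ydown [ 0.001 -0.001 -1.   ] F [ 0.76 -5.52  4.34] Tq [-1.07 -0.34 -0.1 ] gw 0.224 q [ 0.67  0.33 -0.98  1.97  0.33  1.01  1.42]
F front 3.19 F side(-) -4.57
corner off x',y' mm [ 0.58 -0.9 ]
```

>>> {"op": "drive_tool", "data": {"increments": "1 0 0 0 255; 0.5 0 0 0 255; 0 0 0 0 255; 0 0 0 0 255"}}

```text
time: 13.25
position: [0.5017, 0.0756, 0.0467]
tool_rot: [-1.047, -1.436, 1.438]
ft_force: [2.4, -7.8, 3.2]
grip_width: 0.228
```

```bash
python3 - <<'E'
from meas import *
F()
E
```

```text
t 13.25 p [0.5017 0.0756 0.0467] tx [-0.308  0.951 -0.003] yawx 107.96 ydown [ 0.001 -0.003 -1.   ] F [ 2.37 -7.76  3.22] Tq [-1.46 -0.58  0.03] gw 0.228 q [ 0.67  0.33 -0.98  1.97  0.33  1.01  1.42]
F front 5.64 F side(-) -5.84
corner off x',y' mm [ 0.39 -0.56]
```

>>> {"op": "drive_tool", "data": {"increments": "1 0 0 0 255; 1 0 0 0 255; 0 0 0 0 255; 0 0 0 0 255"}}

```text
time: 13.75
position: [0.5018, 0.0758, 0.0467]
tool_rot: [-1.05, -1.435, 1.438]
ft_force: [4.0, -10.8, 2.5]
grip_width: 0.223
```

```bash
python3 - <<'E'
from meas import *
F(); snap("wrist","9"); i,_,_=snap("side","9"); snap("top","9")
cv2.imwrite("pics/s9c.png",cv2.resize(i[130:260,290:450,::-1],None,fx=4.5,fy=4.5,interpolation=cv2.INTER_CUBIC))
E
```

```text
t 13.75 p [0.5018 0.0758 0.0467] tx [-0.307  0.952 -0.005] yawx 107.9 ydown [ 0.002 -0.004 -1.   ] F [  3.95 -10.76   2.46] Tq [-2.05 -0.97  0.05] gw 0.223 q [ 0.67  0.33 -0.98  1.97  0.33  1.01  1.42]
F front 8.4 F side(-) -7.79
corner off x',y' mm [ 0.47 -0.21]
```

View pics/s9c.png

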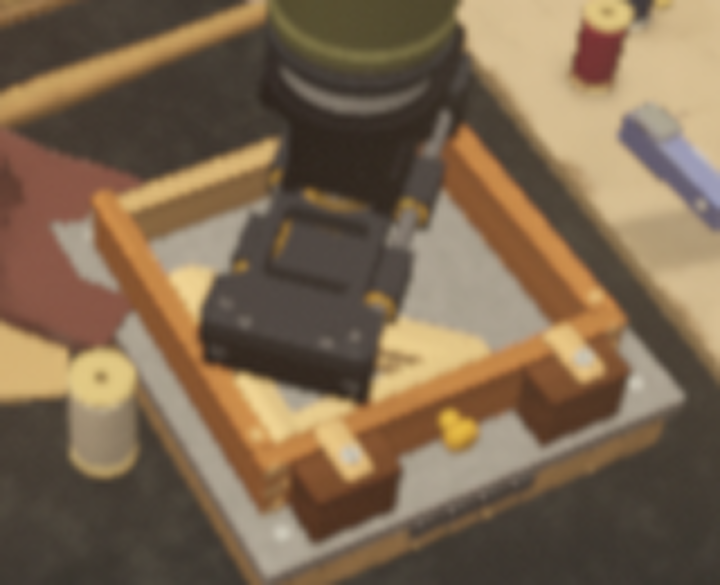

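View pics/wrist9.png

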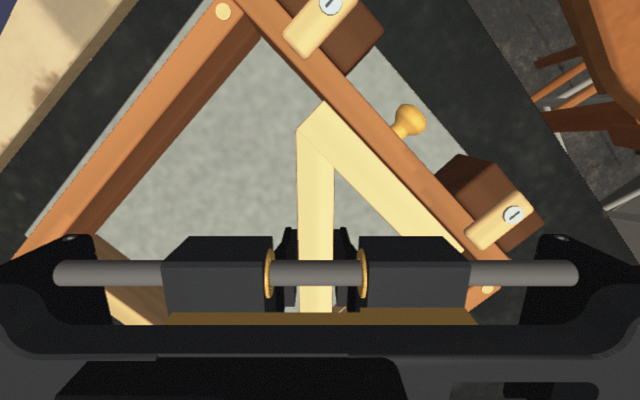

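```bash
python3 - <<'E'
from meas import *
img,K,T=load("wrist9.npz")
cv2.imwrite("pics/w9c.png",cv2.resize(img[0:250,0:320,::-1],None,fx=2.4,fy=2.4,interpolation=cv2.INTER_CUBIC))
m=((img.max(2).astype(int)-img.min(2))<35)&(img.min(2)>105)
m=cv2.morphologyEx(m.astype(np.uint8),cv2.MORPH_OPEN,np.ones((3,3)))
n,l,st,ce=cv2.connectedComponentsWithStats(m); i=l[130,240]; ys=np.arange(60,210,3); xs=[np.where(l[y]==i)[0].min() for y in ys]
print(list(zip(xs[::8],ys[::8])))
L=fitl(ray(K,T,edge(img,(xs[0],ys[0]),(xs[-1],ys[-1]),mn=.03,half=4),.042)); print("right side ang",np.degrees(np.arctan2(L[1][1],L[1][0])),L[2]*1e3)
E
```

```text
[(np.int64(242), np.int64(60)), (np.int64(222), np.int64(84)), (np.int64(202), np.int64(108)), (np.int64(181), np.int64(132)), (np.int64(161), np.int64(156)), (np.int64(140), np.int64(180)), (np.int64(120), np.int64(204))]
right side ang -27.3843 0.04257871058932426
```

View pics/w9c.png

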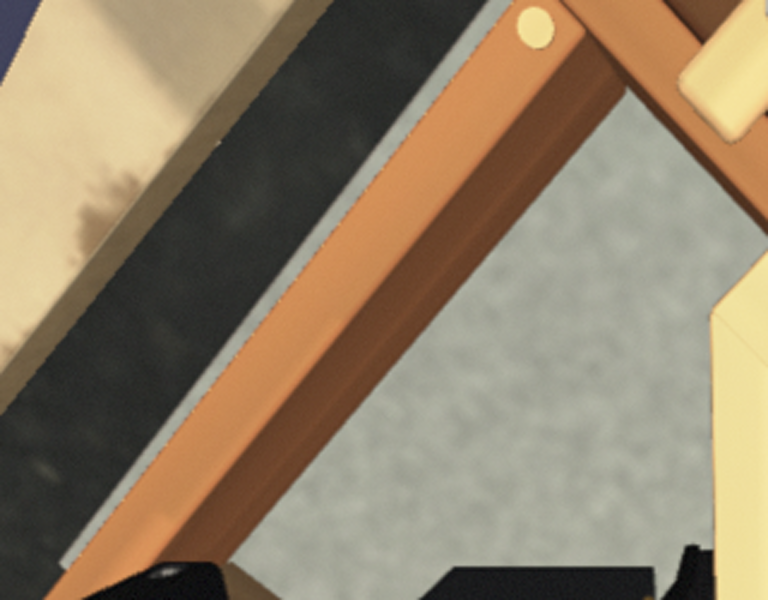

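>>> {"op": "drive_tool", "data": {"increments": "0 0 0 0 255; 1 0 0 0 255; 1 0 0 0 255; 1 0 0 0 255; 1 0 0 0 255; 1 0 0 0 255; 0 0 0 0 255; 0 0 0 0 255; 0 0 0 0 255", "squeeze": 45}}

```text
time: 15.02
position: [0.5021, 0.0764, 0.0469]
tool_rot: [-1.056, -1.432, 1.44]
ft_force: [8.1, -19.4, 1.7]
grip_width: 0.225
```

```bash
cat >> meas.py <<'E'
def right(tag):
    img,K,T=load(f"wrist{tag}.npz")
    m=((img.max(2).astype(int)-img.min(2))<35)&(img.min(2)>105)
    m=cv2.morphologyEx(m.astype(np.uint8),cv2.MORPH_OPEN,np.ones((3,3)))
    n,l,st,ce=cv2.connectedComponentsWithStats(m); i=l[130,240]; ys=np.arange(60,210,3); xs=[np.where(l[y]==i)[0].min() for y in ys]
    L=fitl(ray(K,T,edge(img,(xs[0],ys[0]),(xs[-1],ys[-1]),mn=.03,half=4),.042)); print("right side ang",np.degrees(np.arctan2(L[1][1],L[1][0])),L[2]*1e3)
    l=fitl(ray(K,T,edge(img,(325,102),(455,241),mn=.1),.064));print("leg",np.degrees(np.arctan2(l[1][1],l[1][0])),l[2]*1e3)
E
python3 - <<'E'
from meas import *
F(); snap("wrist","10"); right(9); right(10)
E
```

```text
t 15.03 p [0.5021 0.0764 0.0469] tx [-0.305  0.952 -0.01 ] yawx 107.77 ydown [ 0.005 -0.009 -1.   ] F [  8.13 -19.43   1.73] Tq [-3.61 -1.69  0.14] gw 0.225 q [ 0.66  0.33 -0.98  1.97  0.33  1.01  1.41]
F front 16.07 F side(-) -13.62
corner off x',y' mm [0.63 0.64]
right side ang -27.3843 0.04257871058932426
leg 62.784706 0.15192034046195813
right side ang -27.022007 0.04789521713144939
leg 62.835564 0.11701665571477467
```

>>> {"op": "drive_tool", "data": {"increments": "0 0 0 -0.3 255; 0 0 0 -0.3 255; 0 0 0 0 255; 0 0 0 0 255; 0 0 0 0 255"}}

```text
time: 15.7
position: [0.5021, 0.0765, 0.047]
tool_rot: [-1.051, -1.439, 1.446]
ft_force: [7.0, -18.0, 1.6]
grip_width: 0.227
```

```bash
python3 - <<'E'
from meas import *
F(); snap("wrist","11"); right(11)
E
```

```text
t 15.7 p [0.5021 0.0765 0.047 ] tx [-0.314  0.949 -0.01 ] yawx 108.3 ydown [ 0.005 -0.009 -1.   ] F [  6.99 -18.     1.63] Tq [-3.61 -1.71 -0.23] gw 0.227 q [ 0.66  0.33 -0.98  1.97  0.33  1.01  1.42]
F front 14.4 F side(-) -12.87
corner off x',y' mm [0.05 0.08]
right side ang -26.99725 0.03717515665823872
leg 62.86848 0.12190105455308885
```

>>> {"op": "drive_tool", "data": {"increments": "0 0 0 0.2 255; 1 0 0 0 255; 0 0 0 0 255; 0 0 0 0 255; 0 0 0 0 255; 0 0 0 0 255; 0 0 0 0 255; 0 0 0 0 255; 0 0 0 0 255; 0 0 0 0 255; 0 0 0 0 255; 0 0 0 0 255"}}

```text
time: 17.25
position: [0.5021, 0.0765, 0.047]
tool_rot: [-1.054, -1.436, 1.445]
ft_force: [8.2, -20.5, 2.5]
grip_width: 0.223
```

```bash
python3 - <<'E'
from meas import *
F(); snap("wrist","12"); right(12)
E
```

```text
t 17.25 p [0.5021 0.0765 0.047 ] tx [-0.311  0.95  -0.011] yawx 108.09 ydown [ 0.005 -0.01  -1.   ] F [  8.24 -20.45   2.48] Tq [-4.04 -1.78 -0.06] gw 0.223 q [ 0.66  0.33 -0.98  1.97  0.34  1.01  1.41]
F front 16.63 F side(-) -14.48
corner off x',y' mm [0.26 0.34]
right side ang -26.983622 0.04370349205229624
leg 62.809055 0.12732103459233626
```

>>> {"op": "drive_tool", "data": {"increments": "-1 0 0 0 255; -1 0 0 0 255; -1 0 0 0 255; -1 0 0 0 255; -1 0 0 0 255; -1 0 0 0 255; 0 0 0 0 255; 0 0 0 0 255", "squeeze": 20}}

```text
time: 18.3
position: [0.5021, 0.0764, 0.0466]
tool_rot: [-1.046, -1.441, 1.442]
ft_force: [5.2, -7.9, 0.7]
grip_width: 0.228
```

```bash
python3 - <<'E'
from meas import *
F(); snap("wrist","13"); right(13)
E
```

```text
t 18.3 p [0.5021 0.0764 0.0466] tx [-0.314  0.949 -0.004] yawx 108.29 ydown [ 0.003 -0.003 -1.   ] F [ 5.2  -7.85  0.74] Tq [-1.97 -1.31 -0.16] gw 0.228 q [ 0.67  0.33 -0.98  1.97  0.33  1.01  1.42]
F front 8.2 F side(-) -4.63
corner off x',y' mm [0.03 0.08]
right side ang -27.009096 0.045443491670974015
leg 62.938538 0.13389415763936535
```

>>> {"op": "drive_tool", "data": {"increments": "0 0 0 0 190; 0 0 0 0 182; 0 0 0 0 174; 0 0 0 0 166; 0 0 0 0 158; 0 0 0 0 150; 0 0 0 0 145; 0 0 0 0 145"}}

```text
time: 19.35
position: [0.4999, 0.0797, 0.0464]
tool_rot: [-1.039, -1.442, 1.442]
ft_force: [-0.7, 0.7, 0.6]
grip_width: 0.428
```

```bash
python3 - <<'E'
from meas import *
F(); img,_,_=snap("wrist","14"); right(14)
cv2.imwrite("pics/w14c.png",cv2.resize(img[60:260,240:480,::-1],None,fx=3,fy=3,interpolation=cv2.INTER_CUBIC))
E
```

```text
t 19.35 p [0.4999 0.0797 0.0464] tx [-0.316  0.949  0.   ] yawx 108.41 ydown [-0.  0. -1.] F [-0.74  0.71  0.6 ] Tq [ 0.12 -0.11 -0.01] gw 0.428 q [ 0.67  0.33 -0.98  1.97  0.32  1.01  1.42]
F front -0.99 F side(-) 0.3
corner off x',y' mm [-3.52  1.86]
right side ang -26.993217 0.04722780882173969
leg 63.047596 0.04162394457514954
```

View pics/w14c.png

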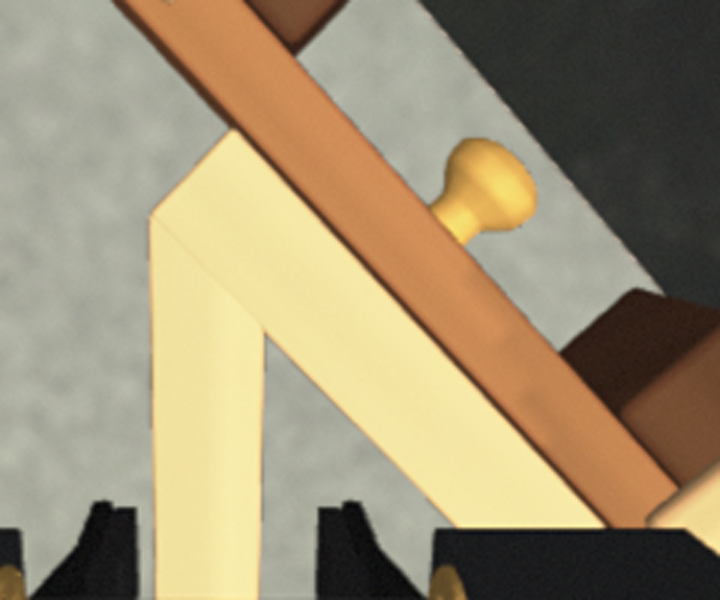

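>>> {"op": "drive_tool", "data": {"increments": "0 -5 0 0 145; 0 -10 0 0 145; 0 -20 0 0 145; 0 -25 0 0 145; 0 -25 0 0 145; 0 -25 -15 0 145; 0 -10 -25 0 145; 0 0 -25 0 145; 0 0 -15 0 145; 0 0 0 0 145; 0 0 0 0 145; 0 0 0 0 145"}}

```text
time: 20.9
position: [0.5754, 0.1044, 0.1666]
tool_rot: [-1.04, -1.441, 1.443]
ft_force: [0.4, -0.7, 0.2]
grip_width: 0.428
```

```bash
python3 - <<'E'
from meas import *
F(); img,_,_=snap("wrist","15"); i,_,_=snap("side","15"); snap("top","15")
cv2.imwrite("pics/s15c.png",cv2.resize(i[130:260,290:450,::-1],None,fx=4.5,fy=4.5,interpolation=cv2.INTER_CUBIC))
E
```

```text
t 20.9 p [0.5754 0.1044 0.1666] tx [-0.316  0.949 -0.001] yawx 108.4 ydown [-0.    -0.001 -1.   ] F [ 0.35 -0.7   0.22] Tq [ 0.13 -0.13 -0.04] gw 0.428 q [ 0.59  0.38 -1.    1.67  0.33  1.28  1.42]
F front 0.63 F side(-) -0.46
corner off x',y' mm [52.49 58.15]
```

View pics/wrist15.png

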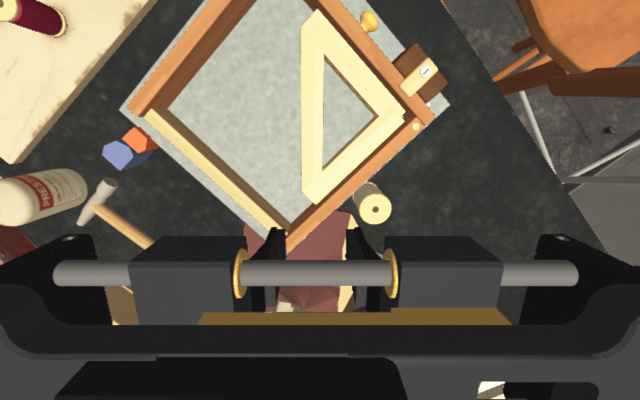

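View pics/s15c.png

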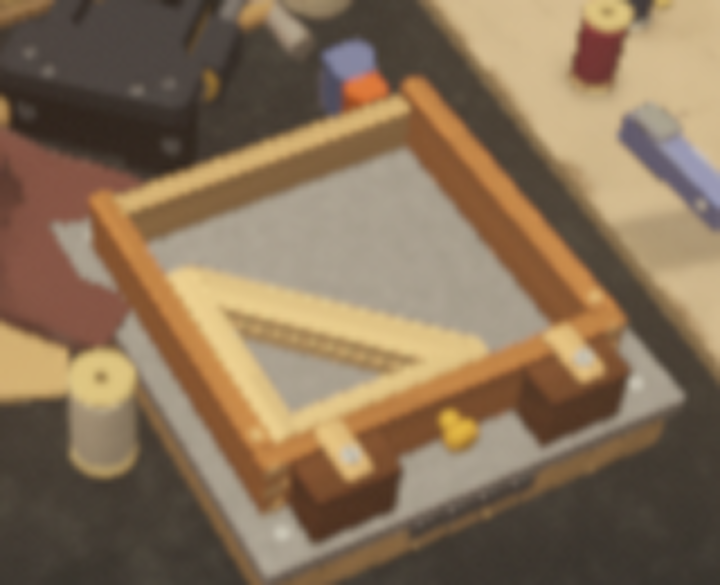

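```bash
python3 - <<'E'
from meas import *
img,K,T=load("wrist15.npz")
cv2.imwrite("pics/w15c.png",cv2.resize(img[0:210,290:450,::-1],None,fx=5,fy=5,interpolation=cv2.INTER_CUBIC)[0:600])
cv2.imwrite("pics/w15d.png",cv2.resize(img[90:210,290:450,::-1],None,fx=5,fy=5,interpolation=cv2.INTER_CUBIC))
E
```

```text
(no output)
```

View pics/w15c.png

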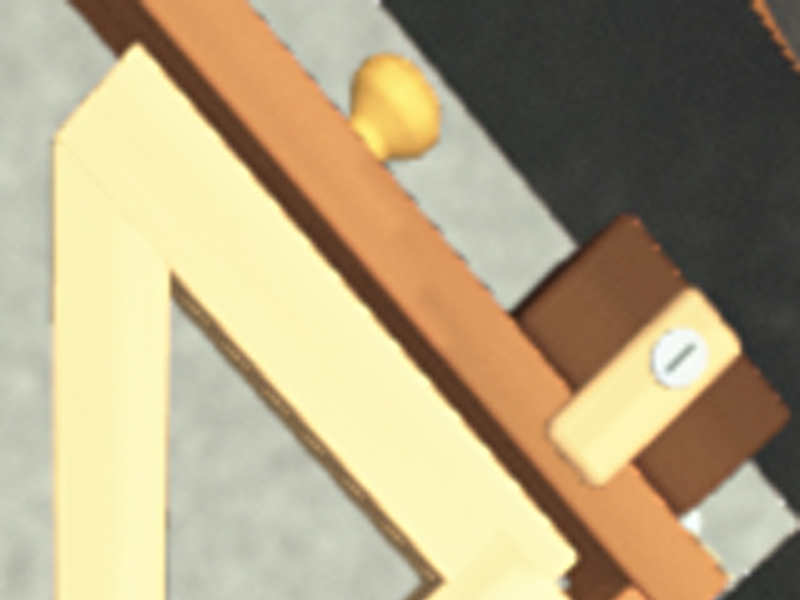

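View pics/w15d.png

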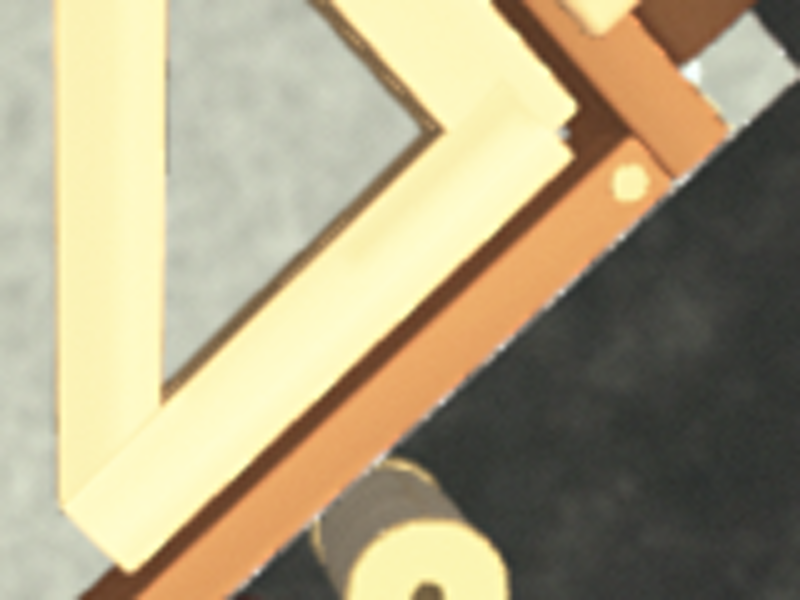

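```bash
python3 - <<'E'
from meas import *
img,K,T=load("wrist15.npz")
f=lambda a,o:np.array(a)/5+o
o1=np.array([290,0]);o2=np.array([290,90])
d={}
for nm,a,b,z,o,ch in [("legB",(140,45),(575,550),.064,o1,0),("front top",(150,10),(545,445),.08,o1,0),("legA",(130,570),(575,155),.064,o2,0),("left top",(180,560),(620,150),.08,o2,0)]:
    L=fitl(ray(K,T,edge(img,f(a,o),f(b,o),mn=.1,half=2.5),z)); d[nm]=L; print(nm,L[0],np.degrees(np.arctan2(L[1][1],L[1][0])),L[2]*1e3)
def gap(leg,wall):
    n=np.array([-wall[1][1],wall[1][0]]); v=(leg[0]-wall[0]); return abs(n@v)*1e3
print("gaps",gap(d["legB"],d["front top"]),gap(d["legA"],d["left top"]))
print("corner sq",inter(d["legA"],d["legB"]),"corner wall",inter(d["front top"],d["left top"]))
E
```

```text
legB [0.44648877 0.10541244] 63.037334 0.06790886432499445
front top [0.44117275 0.09621204] 63.899845 0.12720209461639626
legA [0.5222934  0.13706122] -26.97462 0.07397301012531854
left top [0.5251446 0.1357564] -26.974524 0.059845985458134285
gaps 0.7262896 0.13041613
corner sq [0.47486782 0.1611993 ] corner wall [0.47343802 0.16207325]
```

```bash
python3 - <<'E'
from meas import *
plan([((.514,.119,.125),108.4,4),((.514,.119,.125),108.4,2)],145)
E
```

```text
8 10 13 0 145; 9 11 14 0 145; 8 10 13 0 145; 8 11 14 0 145; 0 0 0 0 145; 0 0 0 0 145
6 end [0.5141 0.1187 0.1246] 108.38
```

>>> {"op": "drive_tool", "data": {"increments": "8 10 13 0 145; 9 11 14 0 145; 8 10 13 0 145; 8 11 14 0 145; 0 0 0 0 145; 0 0 0 0 145; 0 0 0 0 145"}}

```text
time: 21.92
position: [0.5154, 0.1189, 0.1251]
tool_rot: [-1.041, -1.442, 1.44]
ft_force: [0.2, 0.3, 0.2]
grip_width: 0.435
```

```bash
python3 - <<'E'
from meas import *
F(); img,K,T=snap("wrist","16")
print(-T[:3,:3].T@T[:3,3])
cv2.imwrite("pics/w16c.png",cv2.resize(img[0:240,220:480,::-1],None,fx=2.5,fy=2.5,interpolation=cv2.INTER_CUBIC))
E
```

```text
t 21.93 p [0.5154 0.1189 0.1251] tx [-0.315  0.949  0.   ] yawx 108.36 ydown [ 0.001  0.    -1.   ] F [0.2  0.28 0.15] Tq [ 0.08 -0.13 -0.02] gw 0.435 q [ 0.65  0.28 -1.05  1.85  0.26  1.16  1.41]
F front 0.06 F side(-) 0.34
corner off x',y' mm [-7.47 43.85]
[0.44310083 0.09452844 0.28862534]
```

View pics/w16c.png

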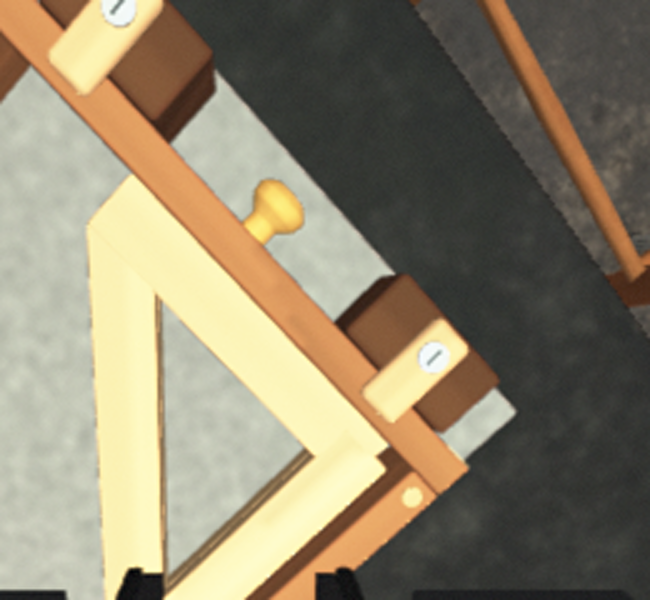

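>>> {"op": "drive_tool", "data": {"increments": "0 -20 -10 0 145; 0 -30 -20 0 145; 0 -30 -20 0 145; 0 -20 -10 0 145; 0 0 0 0 145; 0 0 0 0 145; 0 0 0 0 145"}}

```text
time: 22.85
position: [0.5705, 0.1375, 0.2234]
tool_rot: [-1.039, -1.44, 1.443]
ft_force: [-0.0, 1.4, -0.6]
grip_width: 0.433
```

```bash
python3 - <<'E'
from meas import *
F(); snap("side","17"); 
a=load("side0.npz")[0];b=load("side17.npz")[0]
cv2.imwrite("pics/cmp.png",np.vstack([a[120:300,200:480],b[120:300,200:480]])[:,:,::-1].repeat(1,0))
d=cv2.absdiff(a,b).max(2); 
for nm,P in [("spool",(.0,0,0))]: pass
cv2.imwrite("pics/diff17.png",d)
E
```

```text
t 22.85 p [0.5705 0.1375 0.2234] tx [-0.316  0.949 -0.   ] yawx 108.39 ydown [-0.002 -0.001 -1.   ] F [-0.01  1.44 -0.57] Tq [ 0.15 -0.11  0.01] gw 0.433 q [ 0.56  0.34 -1.03  1.58  0.3   1.39  1.39]
F front -0.66 F side(-) 1.28
corner off x',y' mm [33.12 85.35]
```

View pics/diff17.png

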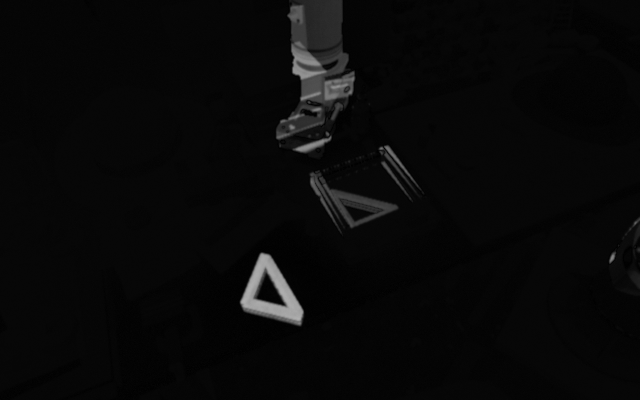

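View pics/side17.png

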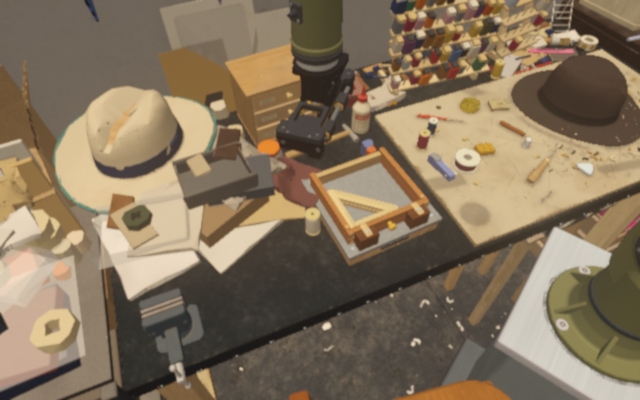

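The difference picture shows that only the square (from about (270,290) to (360,207)), the drawer's sides and back, and the arm have changed. The bystanders haven't moved, so I'm handing the job in.

```bash
python3 - <<'E'
from bench import workorder
print(workorder.close_job())
E
```

```text
the job is handed in; nothing more can be done
None
```

The square is pressed home in the front-left corner and left lying flat there. The drawer is true again, and I handed the job in at about 23 s of the 51 s allowed.

- **Pressing:** I gripped the square by its bar, set it down inside the drawer and slid it diagonally into the corner. It pressed both walls with about 13–17 N for more than 2 s. I eased off, opened the fingers and lifted clear; no contact force showed after that.
- **Racking:** before pressing, the sides leaned in by about 4.1°. After release the right side measured -26.99° and the left -26.97°. A true frame would be about -27.05°, so any remaining racking is within roughly 0.1°, about what I can measure.
- **Flushness:** the square's leg edges measured 63.04° and -26.97°, a right angle to within 0.02°. The leg along the left side is parallel to it, with about 0.1 mm between them in the measurement. The leg along the front lies 0.1–0.3 mm from the front line I measured at its foot, and looking straight down no gap shows.
- **Check that disagreed:** the front's top inner edge measured 63.9°, which would mean about 0.7 mm between leg and front. I set it aside because the same edge read 63.8° before pressing, while the front's foot read 62.9–63.2°.
- **Other things:** comparing the first and last side pictures, only the square, the drawer frame and the arm had changed. The arm partly covered the hammer in that last view.

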